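# Bring the scissors round on the revolving pen caddy and hold it

## Task

On the desk tidy, take the revolving pen caddy by its carrying handle and turn it, without spinning it fast, until the rectangular cup with the scissors faces squarely to the front, pointing at the middle of the memo tray. Finish while still firmly gripping the handle, holding the caddy still there so that I can draw the scissors out; leave the other things on the desk alone.

Things in the scene. Friction and masses are not known exactly. Their poses are not given: they have to be found in the camera images.
- tidy: the desk tidy: a bamboo board 325 mm long (along its x) by 220 mm wide, 15 mm high, fixed to the desk, turned up to 0.5 rad from the robot's axes. Its origin is at desk height straight under the axis of the revolving caddy; x points to the tidy's back, z up. The board runs from 220 mm in front of the axis (-x, where the memo tray is) to 105 mm behind it.
- memo_tray (a point): middle of the top of the paper block in the memo tray, which is fixed on the tidy's front (-x) end, 163 mm from the caddy's axis: low bamboo walls, 104 mm along the tidy's x by 112 mm, 39 mm high above the desk; the paper is 33 mm above the desk.
- caddy (a joint): rotation of the caddy on the tidy (rad), growing anticlockwise seen from above; endless both ways, light bearing friction (about 0.03 N m), no stops, detents or spring. At 0 or any whole number of turns the scissors cup faces front. The caddy: a bamboo disc, 200 mm diameter, with six white sheet-steel cups centred 66 mm from the axis: one rectangular, five round (54 mm) with pencils and pens.
- scissors_cup (a point): middle of the top edge of the outer face of the rectangular cup, 92 mm from the caddy's axis and 128 mm above the desk (all six rims are this high). That cup is 62 mm wide (along the disc's edge) by 48 mm; a pair of scissors stands in it, its two black finger loops reaching 178 mm above the desk. Pens in the other cups lean outwards and reach 185 mm.
- handle: the caddy's carrying handle, fixed to the caddy: a straight round wooden grip, 96 mm long, 18 mm thick, level across the axis on a thin steel bow and post. Origin: the middle of the grip, on the caddy's axis, 215 mm above the desk. The grip lies along the handle's y; the handle's -x points to the scissors cup. Both sides of the grip are free down to 185 mm above the desk.
- mug: white mug, 82 mm diameter, 92 mm high, with a handle; origin under its middle; beside the tidy, to be left alone.
- stapler: black stapler, 135 mm long, 36 mm wide, 60 mm high; origin under its middle; beside the tidy, to be left alone.
- calculator: grey calculator, 145 by 95 mm, 16 mm high; origin under its middle; beside the tidy, to be left alone.

How it is judged:
By the outcome, as a careful person would: the job done as asked, in the order asked, and still so for the second after the job is handed in, while the arm keeps its last pose, push and grip.
It also fails if it takes over 64 s, if anything falls off the work surface, if the arm or the gripper's body presses on something with over 40 N, if the wrist force passes 120 N, or if a joint passes its speed limit or range.

## Robot

A 6-joint arm with a two-finger parallel gripper is mounted at the origin on the work surface. World frame = base frame: x ahead of the robot, y to its left, z up, the work surface at z = 0. Lengths are in m, angles in rad, forces in N, time in s.
With the tool pointing down it reaches from about 0.4 to 0.925 m from the base axis. Payload 12.5 kg.
Tool frame: the origin (TCP) lies between the finger pads, 19 mm behind the fingertips; this is the grasp point; z points along the fingers, y is the line along which they close (so a half turn about z gives the same grasp; the last joint's range is limited). The gripper opens to 95 mm and grips with 3 to 60 N. Pads are 20 mm wide; open, the fingers measure 119 mm over their backs; the gripper's body (75 mm by 180 mm) begins 59 mm behind the grasp point.
Start: joints at [1.126, 0.491, 1.559, -0, 1.092, -0.106], TCP at [0.208, 0.589, 0.233] pointing down, gripper open.
Joint ranges: [-3.1, 3.1], [-0.84, 2.19], [0.05, 2.79], [-1.13, 4.28], [0.06, 2.93], [-2.69, 2.69]. Speed limits (rad/s): [2.22, 2.22, 2.79, 3.14, 3.14, 3.14].

## Interface

Orientations are given as a rotation vector (axis times angle).
In Python, from cell import bot, viewer gives the robot as it stands.
- The arm moves only by the tool move_arm, never from a script. Its argument "plan" is a list that holds one entry, the list of rows, each a list of 7 numbers: the shift along the tool's x, y, z in shares of 0.5 m (1.0 is 0.5 m), then the turn, a rotation vector about the tool's x, y, z in fractions of the full range, 1 being 2 pi rad, then the opening, from -1 (shut) to 1 (fully open). In form: [[[tx, ty, tz, wx, wy, wz, gripper], ...]]. A call has 1 to 5 rows; each row is the pose to reach, as a shift and turn from the pose commanded when the call began, along the tool's axes at that moment; what a row does not reach only later rows make up. A row lasts 1/12 s, in which the tool goes at most 41.7 mm and 7.16 degrees, less where a joint would pass 70% of its speed; a pose out of reach is approached as far as the arm can. A shift or turn number past 1, either way, is cut back to 1. A call with a gripper value outside its range is refused whole. The fingers move at their own pace and stop on an object; the grip force is fixed at half the most. Time passes only in rows, so rows that repeat a pose let the fingers close. It gives the time, the measured TCP pose, the force, the opening and the grip force at its end, in the units of the state.
- bot.observe(): the state, without advancing time (a new reading comes with each control period).
- viewer.snapshot(name): name is "scene" or "side" or "wrist"; returns the picture (384x512x3 uint8, red, green, blue); there is no depth.
- viewer.camera_params(name): a dict with "fov_y" (degrees; the focal length in pixels is half the picture's height over the tangent of half this angle, whatever the lens; pixels are square), "cx", "cy" (the principal point, pixels), "eye" and "rotation" of the camera in the world; the wrist camera has in their place "tool_from_camera" (4x4, takes a point from camera to tool coordinates, whose origin is the TCP and whose axes are the flange's). Camera axes: x right, y down, z forward; pixel columns grow to the right and rows downward; lengths in m; the calibration is good to about 2 mm. The wrist camera is an equidistant fisheye: a pixel r from the principal point sees the ray r / f radians off the axis. A picture is of the moment at which its call begins: read the wrist's pose just before it. camera_params takes no time and is no camera call.
- bot.hand_in(): hands the job in; it is judged then, once.
The state is a dict: "time": time; "joints": joint angles; "joint_vel": joint speeds; "effort": joint torques, N m; "eef_pos": TCP position; "tcp_rot": TCP orientation; "ft_force": force on the tool from outside, world axes, zero at the start; "wrist_torque": the same for the moment, N m; "opening": finger opening in m; "finger_force": force on a finger pad.
Only numpy, scipy, OpenCV 4.12 (cv2) and the standard library are available. Lean on these libraries where they do the work, as an engineer would, in place of code of your own. Each camera call takes 0.05 s, during which the arm holds its last target. There are 200 camera calls.

## Working session

There is one attempt and no reset: what is moved stays moved. The work goes in short steps, Python scripts to look and compute and a tool call to move; the robot and the scene stay as the last step left them, time stands still between calls to the robot, and variables do not carry over. Pictures are saved under pics/ and viewed, at most 10 in all, crops included, and the job is handed in when it is done.

Besides the shell and the picture viewer there is one more tool, called after "Emit:" as name([rows], argument=value, ...), one row to a line, values as JSON. move_arm: Moves the arm, as the interface text tells. Its arguments: {"type":"object","properties":{"plan":{"type":"array"}},"required":["plan"]}

```bash
ls; mkdir -p pics; python3 - <<'E'
from cell import bot, viewer
import cv2
print(bot.observe())
a=[]
for n in ["scene","side","wrist"]:
    im=viewer.snapshot(n); cv2.imwrite(f"pics/{n}0.png",im[:,:,::-1]); print(viewer.camera_params(n))
E
```

```text
pics
{'time': 0.0, 'joints': array([ 1.12635935e+00,  4.91574661e-01,  1.55946549e+00, -5.49269923e-07,
        1.09171317e+00, -1.05583100e-01]), 'joint_vel': array([ 2.54916022e-05, -3.96428130e-04,  1.04528460e-03, -9.43001657e-04,
        3.48491466e-04,  1.07030964e-03]), 'effort': array([-3.47251525e-04, -6.12629128e+01, -2.58192337e+01,  6.91622542e-02,
        4.82313358e-02, -9.54843654e-05]), 'eef_pos': array([0.20762169, 0.58925907, 0.23284684]), 'tcp_rot': array([-5.29674029e-01, -3.09629931e+00,  1.75469756e-03]), 'ft_force': array([-0.23511654, -0.64043783,  0.45157791]), 'wrist_torque': array([ 0.02918404,  0.0178444 , -0.00371615]), 'finger_force': 0.0, 'opening': 0.09505064161737124}
{'fov_y': 42.718914271876976, 'cx': 242.44984538727414, 'cy': 194.49920573987725, 'eye': array([1.28620525, 0.75382347, 1.09959288]), 'rotation': array([-1.04677038, -2.40909681,  1.03198364])}
{'fov_y': 57.114264618495746, 'cx': 259.7378953622007, 'cy': 193.90559967734896, 'eye': array([ 0.32792806, -0.53870536,  0.81034752]), 'rotation': array([-2.34702451,  0.41933137, -0.15745697])}
{'fov_y': 65.70646984690485, 'cx': 252.24520363554998, 'cy': 188.2917113523816, 'tool_from_camera': array([[ 8.08736737e-04, -9.64989891e-01, -2.62285830e-01,
         7.35116562e-02],
       [ 9.99999599e-01,  6.79498344e-04,  5.83437466e-04,
        -8.92299906e-04],
       [-3.84788470e-04, -2.62286196e-01,  9.64990053e-01,
        -1.53111837e-01],
       [ 0.00000000e+00,  0.00000000e+00,  0.00000000e+00,
         1.00000000e+00]])}
```

View pics/scene0.png

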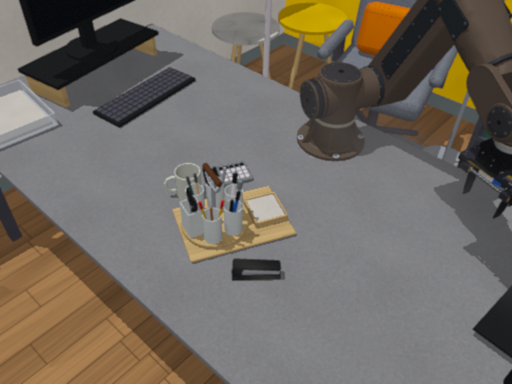

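View pics/side0.png

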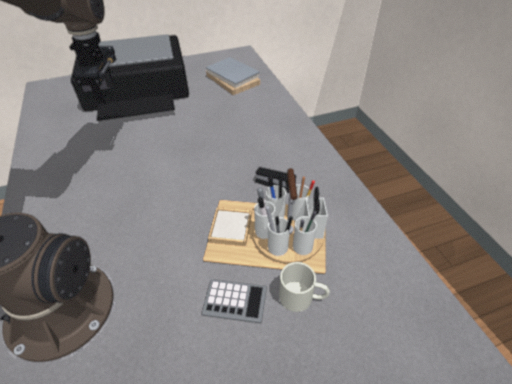

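The scene view shows the tidy with the brown handle near (212,175), the memo tray at (265,208) and the stapler at (256,269). In the side view the handle is near (292,183), the tray at (231,226) and the mug at (297,287). I'll enlarge both and mask the handle.

```bash
cat > h.py <<'E'
import numpy as np, cv2
from scipy.spatial.transform import Rotation as R
from cell import bot, viewer
def cam(n):
    p=viewer.camera_params(n); f=192/np.tan(np.radians(p['fov_y'])/2)
    if n=='wrist':
        s=bot.observe(); T=np.array(p['tool_from_camera']); Rt=R.from_rotvec(s['tcp_rot']).as_matrix()
        return f,p['cx'],p['cy'],s['eef_pos']+Rt@T[:3,3],Rt@T[:3,:3],True
    return f,p['cx'],p['cy'],np.array(p['eye']),R.from_rotvec(p['rotation']).as_matrix(),False
def ray(c,u,v):
    f,cx,cy,e,M,fish=c; d=np.array([u-cx,v-cy])/f
    if fish:
        r=np.linalg.norm(d); d=np.r_[d/max(r,1e-9)*np.sin(r),np.cos(r)]
    else: d=np.r_[d,1]/np.linalg.norm(np.r_[d,1])
    return e,M@d
def plane(c,uv,z):
    e,d=ray(c,*uv); return e+d*(z-e[2])/d[2]
def tri(rays):
    A=0;b=0
    for e,d in rays:
        P=np.eye(3)-np.outer(d,d); A=A+P; b=b+P@e
    x=np.linalg.solve(A,b)
    return x,[float(np.linalg.norm((np.eye(3)-np.outer(d,d))@(x-e))) for e,d in rays]
def brown(im):
    h=cv2.cvtColor(im,cv2.COLOR_RGB2HSV)
    return cv2.inRange(h,(0,110,40),(12,255,170))|cv2.inRange(h,(174,110,40),(180,255,170))
E
python3 - <<'E'
from h import *
rs=[];im2=[]
for n,(x,y) in {"scene":(165,155),"side":(200,160)}.items():
    im=cv2.imread(f"pics/{n}0.png"); m=brown(im[:,:,::-1].copy()); k=np.zeros_like(m);k[y:y+110,x:x+135]=1; m*=k
    nn,l,st,ce=cv2.connectedComponentsWithStats(m)
    for i in range(1,nn):
        if st[i,4]>15:
            p=np.argwhere(l==i)[:,::-1].astype(float); c=p.mean(0);w=np.linalg.svd(p-c,full_matrices=False)[2][0]; t=(p-c)@w
            print(n,st[i],c,c+w*t.min(),c+w*t.max())
    im2.append(cv2.resize(im[y:y+110,x:x+135],None,fx=5,fy=5,interpolation=cv2.INTER_CUBIC))
    cv2.imwrite(f"pics/{n}crop.png",im2[-1])
E
```

```text
scene [203 164  18  22 133] [211.87218045 174.37593985] [203.98657143 164.01021564] [219.97106248 185.0220139 ]
scene [220 200   4   9  23] [221.56521739 204.60869565] [222.90726946 199.97315326] [220.5382721  208.15583704]
scene [198 202   5   8  22] [200.31818182 205.40909091] [201.47013347 208.842253  ] [199.25786057 202.24901497]
side [288 170   8  29 141] [291.77304965 183.64539007] [289.98821359 169.87194207] [293.63925351 198.04674743]
side [309 183   5   7  19] [311.15789474 185.94736842] [312.39788297 182.76536247] [309.84066215 189.32759561]
```

View pics/scenecrop.png

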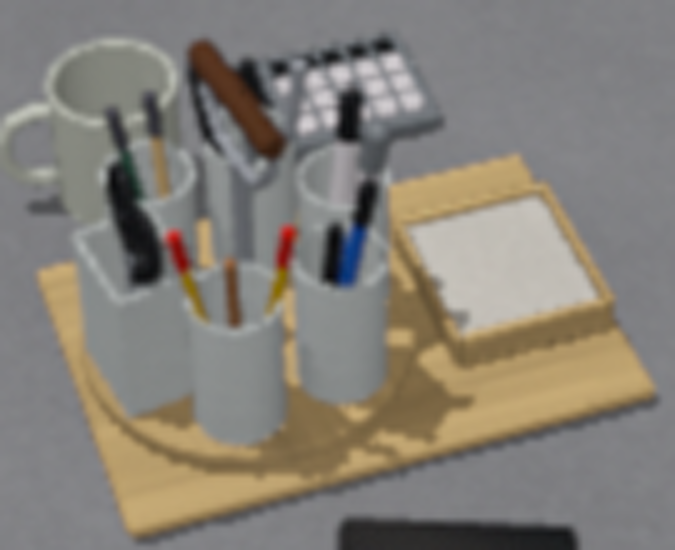

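View pics/sidecrop.png

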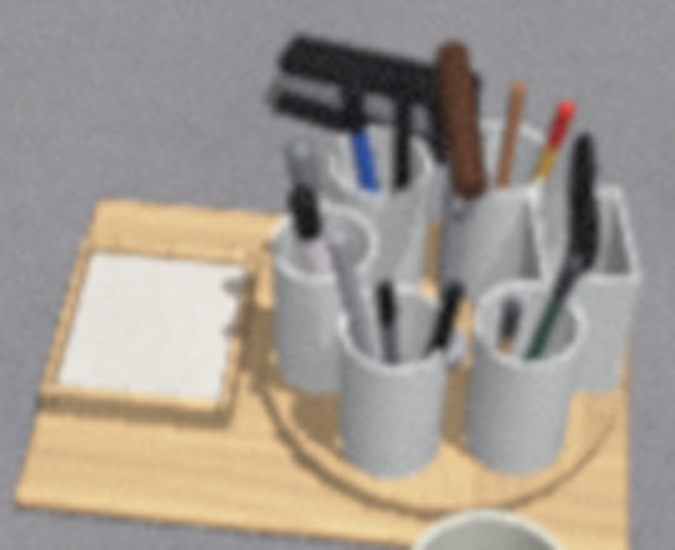

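The crops show the grip clearly in both views. The scissors cup sits at the back: its outer rim runs (75,232)–(112,298) in the scene crop and (625,188)–(638,270) in the side crop. The memo paper's corners are visible in both.

```bash
python3 - <<'E'
from h import *
S=cam('scene');D=cam('side')
sc=lambda p:(p[0]/5+165-.4,p[1]/5+155-.4); sd=lambda p:(p[0]/5+200-.4,p[1]/5+160-.4)
def T(a,b,n):
    x,e=tri([ray(S,*a),ray(D,*b)]); print(n,x.round(4),np.round(e,4)); return x
c=T((211.87,174.38),(291.77,183.65),'handle mid')
# ends: scene upper-left end, lower-right end
a1=T((203.99,164.01),(293.64,198.05),'e1'); a2=T((219.97,185.02),(289.99,169.87),'e2')
b1=T((203.99,164.01),(289.99,169.87),'f1'); b2=T((219.97,185.02),(293.64,198.05),'f2')
ps=[(408,228),(545,195),(597,290),(465,333)]; pd=[(247,262),(228,405),(60,388),(95,255)]
P=[]
for i in range(4): print('S',plane(S,sc(ps[i]),.033).round(3),'D',plane(D,sd(pd[i]),.033).round(3))
for p in [(75,232),(112,298)]: print('cupS',plane(S,sc(p),.128).round(3))
for p in [(625,188),(638,270)]: print('cupD',plane(D,sd(p),.128).round(3))
E
```

```text
handle mid [0.6018 0.0049 0.214 ] [0.0017 0.0017]
e1 [ 0.5866 -0.0414  0.2152] [0.0013 0.0013]
e2 [0.6174 0.0515 0.214 ] [0.0018 0.0018]
f1 [0.6068 0.0007 0.2559] [0.0116 0.0116]
f2 [0.596  0.0083 0.1683] [0.0164 0.0164]
S [0.472 0.018 0.033] D [0.523 0.104 0.033]
S [0.391 0.061 0.033] D [0.48  0.011 0.033]
S [0.434 0.138 0.033] D [0.398 0.054 0.033]
S [0.515 0.104 0.033] D [0.442 0.14  0.033]
cupS [ 0.676 -0.052  0.128]
cupS [0.697 0.002 0.128]
cupD [0.704 0.005 0.128]
cupD [ 0.683 -0.049  0.128]
```

Grip is at (0.602, 0.005, 0.214), with its axis at about 72°. The cup faces -18° and the tray lies at 153° from the axis, so the caddy needs about +171°. A single grip would bring joint 6 to its limit, so I'll turn it in two grips.

Careful with the scale: shifts go in shares of 0.5 m and turns go in shares of 2 pi rad. That gives: -0.155 m / 0.5 = -0.31, -0.031 m / 0.5 = -0.062, 0.55 rad / 6.2832 = 0.0875.

Emit:
move_arm([
  [[-0.062,-0.046,-0.024,0,0,0.0175,1],[-0.124,-0.092,-0.048,0,0,0.035,1],[-0.186,-0.138,-0.072,0,0,0.0525,1],[-0.248,-0.184,-0.096,0,0,0.07,1],[-0.31,-0.23,-0.12,0,0,0.0875,1]],
])

```text
time: 0.57
eef_pos: [0.3162, 0.4279, 0.2938]
tcp_rot: [-1.358, -2.833, 0.0]
ft_force: [1.3, 0.1, -0.0]
opening: 0.095
finger_force: 0.0
```

```bash
cat > goal.py <<'E'
import sys
from h import *
def goal(x,y,z,psi):
    s=bot.observe(); M=R.from_rotvec(s['tcp_rot']); p=np.radians(psi)
    Y=np.array([np.cos(p),np.sin(p),0]);Z=np.array([0,0,-1.]);G=R.from_matrix(np.c_[np.cross(Y,Z),Y,Z])
    print('t',s['time'],'pos',s['eef_pos'].round(4),'psi',np.degrees(np.arctan2(*M.as_matrix()[1::-1,1])).round(2),'j6',s['joints'][5].round(3),'F',s['ft_force'].round(1),'open',s['opening'].round(4))
    print('shift',M.inv().apply(np.array([x,y,z])-s['eef_pos']).round(4),'turn',(M.inv()*G).as_rotvec().round(4))
if __name__=='__main__': goal(*map(float,sys.argv[1:]))
E
python3 goal.py .602 .005 .33 -18.2
```

```text
Traceback (most recent call last):
  File "goal.py", line 8, in <module>
    if __name__=='__main__': goal(*map(float,sys.argv[1:]))
                             ~~~~^^^^^^^^^^^^^^^^^^^^^^^^^^
  File "goal.py", line 6, in goal
    print('t',s['time'],'pos',s['eef_pos'].round(4),'psi',np.degrees(np.arctan2(*M.as_matrix()[1::-1,1])).round(2),'j6',s['joints'][5].round(3),'F',s['ft_force'].round(1),'open',s['opening'].round(4))
                                                                                                                                                                                  ^^^^^^^^^^^^^^^^^^
AttributeError: 'float' object has no attribute 'round'
```

```bash
sed -i "s/s\['opening'\].round(4)/round(s['opening'],4)/" goal.py; python3 goal.py .602 .005 .33 -18.2
```

```text
t 0.5667 pos [0.3162 0.4279 0.2938] psi 38.79 j6 0.133 F [ 1.3  0.1 -0. ] open 0.095
shift [-0.5087 -0.0421 -0.0362] turn [-3.000e-04  2.000e-04  9.947e-01]
```

In the tool's units: -0.2 m / 0.5 = -0.4, -0.005 m / 0.5 = -0.01, 0.5 rad / 6.2832 = 0.0796.

Emit:
move_arm([
  [[-0.08,-0.006,-0.01,0,0,0.0159,1],[-0.16,-0.012,-0.02,0,0,0.0318,1],[-0.24,-0.018,-0.03,0,0,0.0477,1],[-0.32,-0.024,-0.04,0,0,0.0637,1],[-0.4,-0.03,-0.05,0,0,0.0796,1]],
])

```text
time: 0.98
eef_pos: [0.4307, 0.263, 0.3187]
tcp_rot: [-2.016, -2.409, -0.0]
ft_force: [1.0, 0.3, -0.6]
opening: 0.0949
finger_force: 0.0
```

```bash
python3 goal.py .602 .005 .33 -18.2
```

```text
t 0.9833 pos [0.4307 0.263  0.3187] psi 10.15 j6 0.24 F [ 1.   0.3 -0.6] open 0.0949
shift [-0.2841  0.1231 -0.0113] turn [ 0.000e+00 -1.000e-04  4.948e-01]
```

In the tool's units: -0.175 m / 0.5 = -0.35, -0.01 m / 0.5 = -0.02, 0.495 rad / 6.2832 = 0.0788.

Emit:
move_arm([
  [[-0.07,0.03,-0.006,0,0,0.0159,1],[-0.14,0.06,-0.012,0,0,0.0318,1],[-0.21,0.09,-0.02,0,0,0.0477,1],[-0.28,0.12,-0.022,0,0,0.0637,1],[-0.35,0.15,-0.022,0,0,0.0788,1]],
])

```text
time: 1.4
eef_pos: [0.5363, 0.1044, 0.3297]
tcp_rot: [2.545, 1.841, 0.001]
ft_force: [-0.0, 0.9, -0.5]
opening: 0.0951
finger_force: 0.0
```

```bash
python3 goal.py .602 .005 .33 -18.2
```

```text
t 1.4 pos [0.5363 0.1044 0.3297] psi -18.23 j6 0.389 F [-0.   0.9 -0.5] open 0.0951
shift [-0.0739  0.0935 -0.0002] turn [ 0.0004 -0.0003 -0.0005]
```

```bash
python3 - <<'E'
from h import *
c=cam('wrist'); im=viewer.snapshot('wrist'); cv2.imwrite('pics/w1.png',im[:,:,::-1])
m=brown(im); nn,l,st,ce=cv2.connectedComponentsWithStats(m)
for i in range(1,nn):
    if st[i,4]>60:
        p=np.argwhere(l==i)[:,::-1].astype(float); q=p.mean(0);w=np.linalg.svd(p-q,full_matrices=False)[2][0]; t=(p-q)@w
        e=[plane(c,q+w*k,.215) for k in (t.min(),t.max())]
        print(st[i],q,plane(c,q,.215).round(4),'ends',np.round(e,4),np.linalg.norm(e[0]-e[1]))
E
```

```text
[373 201  17  16 102] [381.21568627 207.98039216] [0.6549 0.0438 0.215 ] ends [[0.6495 0.0535 0.215 ]
 [0.6616 0.0317 0.215 ]] 0.024885481021070178
[333 282  13  17 186] [338.96236559 289.74193548] [ 0.5917 -0.0367  0.215 ] ends [[ 0.597  -0.0261  0.215 ]
 [ 0.5864 -0.0475  0.215 ]] 0.02388669188617915
```

View pics/w1.png

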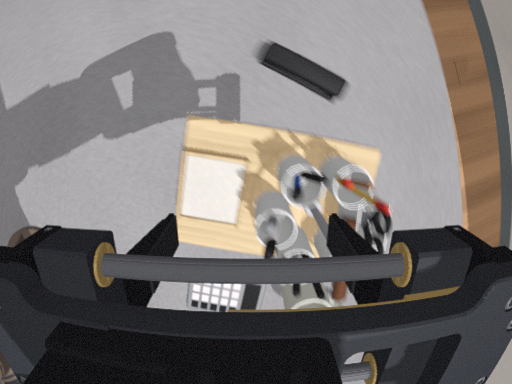

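The wrist view shows the handle's end at (339,290) behind the gripper, the scissors cup at (378,230) and the paper at (213,188), consistent with the two-view fix. Moving above the handle.

In the tool's units: 0.0935 m / 0.5 = 0.187, -0.074 m / 0.5 = -0.148.

Emit:
move_arm([
  [[-0.05,0.062,0,0,0,0,1],[-0.1,0.124,0,0,0,0,1],[-0.148,0.187,0,0,0,0,1],[-0.148,0.187,0.06,0,0,0,1],[-0.148,0.187,0.12,0,0,0,1]],
])

```text
time: 1.87
eef_pos: [0.6029, 0.0051, 0.269]
tcp_rot: [2.542, 1.844, 0.003]
ft_force: [0.6, 0.7, -0.3]
opening: 0.095
finger_force: 0.0
```

```bash
python3 goal.py .602 .005 .215 -18.2; python3 - <<'E'
from h import *
a=viewer.snapshot('side');b=viewer.snapshot('scene')
f=lambda i,x,y:cv2.resize(i[y:y+150,x:x+150,::-1],None,fx=2.6,fy=2.6,interpolation=cv2.INTER_CUBIC)
cv2.imwrite('pics/c2.png',np.hstack([f(a,200,90),f(b,140,90)]))
E
```

```text
t 1.8667 pos [0.6029 0.0051 0.269 ] psi -18.09 j6 0.215 F [ 0.6  0.7 -0.3] open 0.095
shift [-0.0004 -0.0009  0.054 ] turn [ 0.0024 -0.0005  0.002 ]
```

View pics/c2.png

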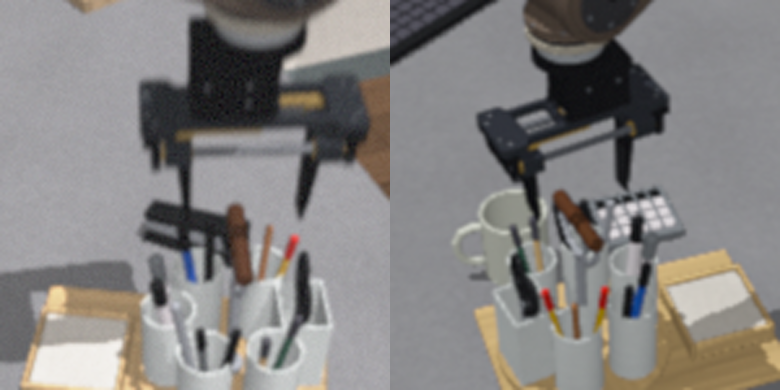

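The fingers straddle the grip centrally in both views. Descending and closing.

In the tool's units: 0.053 m / 0.5 = 0.106, 0.04 m / 0.5 = 0.08.

Emit:
move_arm([
  [[0,0,0.04,0,0,0,0.5],[0,0,0.08,0,0,0,0.2],[0,0,0.106,0,0,0,0],[0,0,0.106,0,0,0,-0.4],[0,0,0.106,0,0,0,-1]],
])

```text
time: 2.38
eef_pos: [0.602, 0.0074, 0.2177]
tcp_rot: [2.54, 1.849, 0.001]
ft_force: [-1.3, -0.7, -0.4]
opening: 0.0668
finger_force: 0.0
```

Emit:
move_arm([
  [[0,0,0,0,0,0,-1],[0,0,0,0,0,0,-1],[0,0,0,0,0,0,-1],[0,0,0,0,0,0,-1],[0,0,0,0,0,0,-1]],
])

```text
time: 2.8
eef_pos: [0.6018, 0.0071, 0.2169]
tcp_rot: [2.54, 1.848, 0.001]
ft_force: [0.0, 0.8, -0.3]
opening: 0.0341
finger_force: 0.0
```

```bash
python3 goal.py .602 .005 .215 -18.2
```

```text
t 2.8 pos [0.6018 0.0071 0.2169] psi -17.93 j6 0.215 F [ 0.   0.8 -0.3] open 0.0341
shift [-0.0019  0.0008  0.0019] turn [ 0.0007 -0.0002  0.0047]
```

Emit:
move_arm([
  [[-0.004,0.002,0.004,0,0,0,-1],[-0.004,0.002,0.004,0,0,0,-1],[-0.004,0.002,0.004,0,0,0,-1],[-0.004,0.002,0.004,0,0,0,-1],[-0.004,0.002,0.004,0,0,0,-1]],
])

```text
time: 3.22
eef_pos: [0.6021, 0.0046, 0.2142]
tcp_rot: [2.541, 1.848, -0.0]
ft_force: [2.0, -3.1, -3.0]
opening: 0.0172
finger_force: 30.0
```

```bash
python3 goal.py .602 .005 .215 -18.2
```

```text
t 3.2167 pos [0.6021 0.0046 0.2142] psi -17.94 j6 0.211 F [ 2.  -3.1 -3. ] open 0.0172
shift [ 0.0003 -0.0003 -0.0008] turn [0.0001 0.0002 0.0045]
```

Gripped (17 mm opening, 30 N). Turning anticlockwise, which is negative about tool z.

In the tool's units: -0.21 rad / 6.2832 = -0.0334.

Emit:
move_arm([
  [[0,0,0,0,0,-0.0032,-1],[0,0,0,0,0,-0.0095,-1],[0,0,0,0,0,-0.0175,-1],[0,0,0,0,0,-0.0255,-1],[0,0,0,0,0,-0.0334,-1]],
])

```text
time: 3.63
eef_pos: [0.6022, 0.0046, 0.2142]
tcp_rot: [2.329, 2.108, -0.0]
ft_force: [2.7, -3.4, -4.0]
opening: 0.017
finger_force: 30.0
```

In the tool's units: -0.25 rad / 6.2832 = -0.0398.

Emit:
move_arm([
  [[0,0,0,0,0,-0.008,-1],[0,0,0,0,0,-0.0159,-1],[0,0,0,0,0,-0.0239,-1],[0,0,0,0,0,-0.0318,-1],[0,0,0,0,0,-0.0398,-1]],
])

```text
time: 4.05
eef_pos: [0.6021, 0.0046, 0.2142]
tcp_rot: [2.048, 2.382, -0.0]
ft_force: [3.0, -3.5, -3.7]
opening: 0.0176
finger_force: 30.0
```

In the tool's units: -0.25 rad / 6.2832 = -0.0398.

Emit:
move_arm([
  [[0,0,0,0,0,-0.008,-1],[0,0,0,0,0,-0.0159,-1],[0,0,0,0,0,-0.0239,-1],[0,0,0,0,0,-0.0318,-1],[0,0,0,0,0,-0.0398,-1]],
])

```text
time: 4.47
eef_pos: [0.6022, 0.0046, 0.2142]
tcp_rot: [1.735, 2.619, -0.0]
ft_force: [2.2, -3.9, -4.0]
opening: 0.0172
finger_force: 30.0
```

```bash
python3 goal.py .602 .005 .215 67
```

```text
t 4.4667 pos [0.6022 0.0046 0.2142] psi 22.95 j6 -0.502 F [ 2.2 -3.9 -4. ] open 0.0172
shift [ 0.0004 -0.     -0.0008] turn [-1.000e-04  3.000e-04 -7.689e-01]
```

Forces are small. I'll continue and ramp down to a stop at about 67°.

In the tool's units: -0.25 rad / 6.2832 = -0.0398.

Emit:
move_arm([
  [[0,0,0,0,0,-0.008,-1],[0,0,0,0,0,-0.0159,-1],[0,0,0,0,0,-0.0239,-1],[0,0,0,0,0,-0.0318,-1],[0,0,0,0,0,-0.0398,-1]],
])

```text
time: 4.88
eef_pos: [0.6022, 0.0046, 0.2142]
tcp_rot: [1.395, 2.815, -0.0]
ft_force: [2.3, -2.9, -3.5]
opening: 0.0173
finger_force: 30.0
```

In the tool's units: -0.25 rad / 6.2832 = -0.0398.

Emit:
move_arm([
  [[0,0,0,0,0,-0.008,-1],[0,0,0,0,0,-0.0159,-1],[0,0,0,0,0,-0.0239,-1],[0,0,0,0,0,-0.0318,-1],[0,0,0,0,0,-0.0398,-1]],
])

```text
time: 5.3
eef_pos: [0.6022, 0.0046, 0.2142]
tcp_rot: [1.033, 2.967, -0.0]
ft_force: [2.4, -2.6, -3.6]
opening: 0.0174
finger_force: 30.0
```

In the tool's units: -0.17 rad / 6.2832 = -0.0271.

Emit:
move_arm([
  [[0,0,0,0,0,-0.008,-1],[0,0,0,0,0,-0.0159,-1],[0,0,0,0,0,-0.0223,-1],[0,0,0,0,0,-0.0255,-1],[0,0,0,0,0,-0.0271,-1]],
])

```text
time: 5.72
eef_pos: [0.6022, 0.0046, 0.2142]
tcp_rot: [0.781, 3.043, -0.0]
ft_force: [4.9, -3.1, -5.5]
opening: 0.0172
finger_force: 30.0
```

Emit:
move_arm([
  [[0,0,0,0,0,0,-1],[0,0,0,0,0,0,-1],[0,0,0,0,0,0,-0.6],[0,0,0,0,0,0,-0.3],[0,0,0,0,0,0,0]],
])

```text
time: 6.13
eef_pos: [0.6019, 0.0052, 0.2147]
tcp_rot: [-0.783, -3.042, -0.001]
ft_force: [0.3, 0.9, 0.4]
opening: 0.0275
finger_force: 0.0
```

```bash
python3 goal.py .602 .005 .215 67
```

```text
t 6.1333 pos [0.6019 0.0052 0.2147] psi 61.13 j6 -1.169 F [0.3 0.9 0.4] open 0.0275
shift [-0.0002 -0.0001 -0.0003] turn [ 0.0004 -0.0003 -0.1025]
```

Released. Opening a bit and lifting clear; then turn the tool half a turn (positive tool z).

In the tool's units: -0.085 m / 0.5 = -0.17, -0.05 m / 0.5 = -0.1.

Emit:
move_arm([
  [[0,0,0,0,0,0,0.3],[0,0,0,0,0,0,0.3],[0,0,-0.04,0,0,0,0.3],[0,0,-0.1,0,0,0,0.3],[0,0,-0.17,0,0,0,0.3]],
])

```text
time: 6.55
eef_pos: [0.6014, 0.005, 0.2992]
tcp_rot: [-0.782, -3.039, 0.0]
ft_force: [0.4, -1.0, 0.3]
opening: 0.059
finger_force: 0.0
```

In the tool's units: 0.58 rad / 6.2832 = 0.0923.

Emit:
move_arm([
  [[0,0,0,0,0,0.0159,1],[0,0,0,0,0,0.035,1],[0,0,0,0,0,0.0541,1],[0,0,0,0,0,0.0732,1],[0,0,0,0,0,0.0923,1]],
])

```text
time: 6.97
eef_pos: [0.6019, 0.005, 0.2996]
tcp_rot: [-1.628, -2.687, -0.0]
ft_force: [0.2, 0.9, -0.6]
opening: 0.09
finger_force: 0.0
```

In the tool's units: 0.6 rad / 6.2832 = 0.0955.

Emit:
move_arm([
  [[0,0,0,0,0,0.0191,1],[0,0,0,0,0,0.0382,1],[0,0,0,0,0,0.0573,1],[0,0,0,0,0,0.0764,1],[0,0,0,0,0,0.0955,1]],
])

```text
time: 7.38
eef_pos: [0.6019, 0.005, 0.2995]
tcp_rot: [-2.349, -2.085, -0.0]
ft_force: [0.5, 0.4, 0.3]
opening: 0.0953
finger_force: 0.0
```

In the tool's units: 0.6 rad / 6.2832 = 0.0955.

Emit:
move_arm([
  [[0,0,0,0,0,0.0191,1],[0,0,0,0,0,0.0382,1],[0,0,0,0,0,0.0573,1],[0,0,0,0,0,0.0764,1],[0,0,0,0,0,0.0955,1]],
])

```text
time: 7.8
eef_pos: [0.6019, 0.005, 0.2995]
tcp_rot: [-2.861, -1.298, -0.0]
ft_force: [0.7, -0.5, -0.5]
opening: 0.0952
finger_force: 0.0
```

In the tool's units: 0.6 rad / 6.2832 = 0.0955.

Emit:
move_arm([
  [[0,0,0,0,0,0.0191,1],[0,0,0,0,0,0.0382,1],[0,0,0,0,0,0.0573,1],[0,0,0,0,0,0.0764,1],[0,0,0,0,0,0.0955,1]],
])

```text
time: 8.22
eef_pos: [0.6019, 0.0049, 0.2995]
tcp_rot: [-3.116, -0.395, 0.0]
ft_force: [0.4, -0.6, -0.3]
opening: 0.0949
finger_force: 0.0
```

```bash
python3 goal.py .602 .005 .30 -118.9; python3 - <<'E'
from h import *
c=cam('wrist'); w=viewer.snapshot('wrist'); np.savez('w.npz',*c[:5])
a=viewer.snapshot('side');b=viewer.snapshot('scene')
for n,i in zip(['side','scene','wrist'],[a,b,w]): cv2.imwrite(f'pics/{n}3.png',i[:,:,::-1])
rs=[]
for n,im,(x,y) in (('scene',b,(165,155)),('side',a,(200,150))):
    m=brown(im); k=np.zeros_like(m);k[y:y+60,x:x+135]=1; m*=k
    nn,l,st,ce=cv2.connectedComponentsWithStats(m); i=1+np.argmax(st[1:,4])
    p=np.argwhere(l==i)[:,::-1].astype(float); q=p.mean(0);v=np.linalg.svd(p-q,full_matrices=False)[2][0]; t=(p-q)@v
    print(n,st[i],q,q+v*t.min(),q+v*t.max()); C=cam(n)
    e=[plane(C,q+v*s,.215) for s in (t.min(),t.max())]; d=e[1]-e[0]; print(np.round(e,4),plane(C,q,.215),np.degrees(np.arctan2(d[1],d[0])))
f=lambda i,x,y:cv2.resize(i[y:y+150,x:x+150,::-1],None,fx=2.6,fy=2.6,interpolation=cv2.INTER_CUBIC)
cv2.imwrite('pics/c3.png',np.hstack([f(a,200,120),f(b,150,120)]))
E
```

```text
t 8.2167 pos [0.6019 0.0049 0.2995] psi -75.57 j6 1.217 F [ 0.4 -0.6 -0.3] open 0.0949
shift [ 0.0001 -0.     -0.0005] turn [-2.000e-04  1.000e-04  7.563e-01]
scene [196 168  33  12 162] [212.33333333 173.9691358 ] [228.32588699 170.50410246] [195.69123095 177.57490389]
[[ 0.5586  0.028   0.215 ]
 [ 0.6403 -0.0161  0.215 ]] [0.59895194 0.0062255  0.215     ] -28.37150493928437
side [273 174  38  14 194] [288.95360825 182.18041237] [273.39161428 179.61989524] [310.05714103 185.65271529]
[[ 0.5665  0.0312  0.215 ]
 [ 0.6407 -0.0188  0.215 ]] [0.59833611 0.00975821 0.215     ] -33.933802221012016
```

View pics/c3.png

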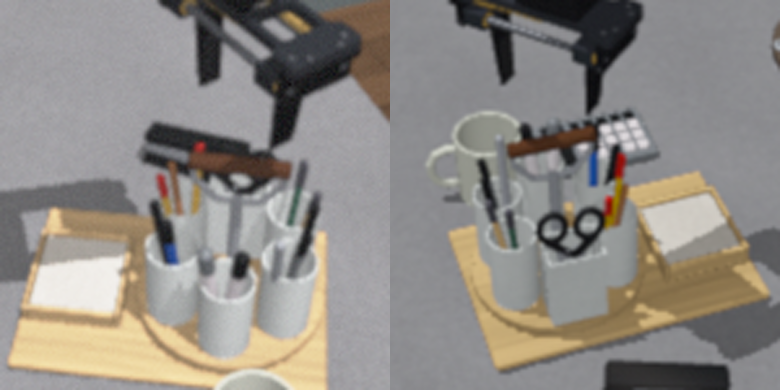

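The scene view shows the cup with the scissors now facing the scene camera. The grip is level at about -28.5°, as expected (-28.9°), and the paper and board are unobstructed. Now I'll fit the board's long edges for a sharper tidy yaw.

```bash
python3 - <<'E'
from h import *
for n,(x0,x1,y0,y1) in {'scene':(196,288,190,262),'side':(212,276,225,275)}.items():
    C=cam(n)
    for s in ('0','3'):
        im=cv2.imread(f'pics/{n}{s}.png'); h=cv2.cvtColor(im,cv2.COLOR_BGR2HSV); m=cv2.inRange(h,(10,60,60),(30,255,255))
        p=[]
        for x in range(x0,x1):
            ys=np.flatnonzero(m[y0:y1,x]); 
            if len(ys): p.append(plane(C,(x,y0+ys.max()+.5),0.)[:2])
        p=np.array(p); 
        for _ in range(3):
            c=p.mean(0);v=np.linalg.svd(p-c,full_matrices=False)[2]; r=(p-c)@v[1]; p=p[abs(r)<max(2*r.std(),.0015)]
        d=v[0]*-np.sign(v[0][0]); nrm=np.array([-d[1],d[0]])
        print(n,s,'board yaw',np.degrees(np.arctan2(d[1],d[0])).round(2),'rms',r.std().round(4),'axis offset from edge',((np.array([.602,.005])-c)@nrm).round(4))
        g=cv2.inRange(h,(0,0,125),(180,60,255))
        # paper blob: centroid of hull of light pixels inside tray
        box=(240,285,188,230) if n=='scene' else (208,252,207,245)
        k=np.zeros_like(g);k[box[2]:box[3],box[0]:box[1]]=255
        nn,l,st,ce=cv2.connectedComponentsWithStats(g&k); i=1+np.argmax(st[1:,4])
        q=cv2.minAreaRect(np.array([plane(C,(x,y),.033)[:2]*1000 for y,x in np.argwhere(l==i)],np.float32))
        dd=np.array(q[0])/1000-[.602,.005]; print('  paper',st[i],q,'dir',np.degrees(np.arctan2(dd[1],dd[0])).round(2),np.linalg.norm(dd).round(4))
E
```

```text
scene 0 board yaw 152.61 rms 0.0011 axis offset from edge 0.1067
  paper [246 194  39  28 666] ((455.713623046875, 79.71135711669922), (96.69538116455078, 91.84085845947266), 62.831417083740234) dir 152.95 0.1643
scene 3 board yaw 152.58 rms 0.0011 axis offset from edge 0.1066
  paper [240 194  44  36 821] ((476.87091064453125, 79.59489440917969), (139.55410766601562, 137.09017944335938), 48.85835647583008) dir 149.2 0.1457
side 0 board yaw 152.88 rms 0.0009 axis offset from edge -0.1064
  paper [211 210  38  30 902] ((458.9828796386719, 79.4002685546875), (98.85926818847656, 93.12065887451172), 62.729148864746094) dir 152.52 0.1612
side 3 board yaw 152.76 rms 0.0009 axis offset from edge -0.1065
  paper [211 210  38  31 903] ((458.412109375, 78.9305648803711), (99.58627319335938, 92.59497833251953), 62.664329528808594) dir 152.76 0.1615
```

In the tool's units: 0.6 rad / 6.2832 = 0.0955.

Emit:
move_arm([
  [[0,0,0,0,0,0.0191,1],[0,0,0,0,0,0.0382,1],[0,0,0,0,0,0.0573,1],[0,0,0,0,0,0.0764,1],[0,0,0,0,0,0.0955,1]],
])

```text
time: 8.78
eef_pos: [0.602, 0.0049, 0.2995]
tcp_rot: [-3.095, 0.536, 0.0]
ft_force: [-0.3, -1.3, 0.7]
opening: 0.095
finger_force: 0.0
```

In the tool's units: 0.04 m / 0.5 = 0.08, 0.02 m / 0.5 = 0.04, 0.156 rad / 6.2832 = 0.0248.

Emit:
move_arm([
  [[0,0,0,0,0,0.0127,1],[0,0,0,0,0,0.0239,1],[0,0,0,0,0,0.0248,1],[0,0,0.04,0,0,0.0248,1],[0,0,0.08,0,0,0.0248,0.7]],
])

```text
time: 9.2
eef_pos: [0.6024, 0.0049, 0.2599]
tcp_rot: [-3.046, 0.766, -0.004]
ft_force: [-0.8, 1.1, -0.1]
opening: 0.0923
finger_force: 0.0
```

```bash
python3 goal.py .602 .005 .2145 -118.9
```

```text
t 9.2 pos [0.6024 0.0049 0.2599] psi -118.21 j6 1.962 F [-0.8  1.1 -0.1] open 0.0923
shift [-0.0005  0.0001  0.0454] turn [-0.0011 -0.0023  0.012 ]
```

Tray direction is 152.7° (board edges and paper agree), so the final gripper angle is -27.3°. Descending and regripping.

In the tool's units: 0.045 m / 0.5 = 0.09, 0.038 m / 0.5 = 0.076, 0.006 rad / 6.2832 = 0.001.

Emit:
move_arm([
  [[0,0,0.04,0,0,0.001,0.3],[0,0,0.076,0,0,0.001,0],[0,0,0.09,0,0,0.001,-0.3],[0,0,0.09,0,0,0.001,-0.6],[0,0,0.09,0,0,0.001,-1]],
])

```text
time: 9.62
eef_pos: [0.6023, 0.0048, 0.2149]
tcp_rot: [-3.043, 0.78, -0.0]
ft_force: [0.5, -0.3, 0.2]
opening: 0.0603
finger_force: 0.0
```

```bash
python3 goal.py .602 .005 .2145 -118.9
```

```text
t 9.6167 pos [0.6023 0.0048 0.2149] psi -118.76 j6 1.971 F [ 0.5 -0.3  0.2] open 0.0603
shift [-0.0003  0.      0.0004] turn [-0.0002 -0.0002  0.0024]
```

Emit:
move_arm([
  [[0,0,0,0,0,0,-1],[0,0,0,0,0,0,-1],[0,0,0,0,0,0,-1],[0,0,0,0,0,0,-1],[0,0,0,0,0,0,-1]],
])

```text
time: 10.03
eef_pos: [0.6021, 0.0049, 0.2148]
tcp_rot: [-3.042, 0.783, -0.001]
ft_force: [0.2, 0.6, -0.5]
opening: 0.0273
finger_force: 0.0
```

Emit:
move_arm([
  [[0,0,0,0,0,0,-1],[0,0,0,0,0,0,-1],[0,0,0,0,0,0,-1],[0,0,0,0,0,0,-1],[0,0,0,0,0,0,-1]],
])

```text
time: 10.45
eef_pos: [0.602, 0.0047, 0.2145]
tcp_rot: [3.042, -0.784, -0.0]
ft_force: [-1.6, -2.4, 2.9]
opening: 0.0173
finger_force: 30.0
```

```bash
python3 goal.py .602 .005 .2145 -27.3
```

```text
t 10.45 pos [0.602  0.0047 0.2145] psi -118.89 j6 1.973 F [-1.6 -2.4  2.9] open 0.0173
shift [-0.0001 -0.0002  0.    ] turn [ 1.0000e-04  1.0000e-04 -1.5985e+00]
```

In the tool's units: -0.21 rad / 6.2832 = -0.0334.

Emit:
move_arm([
  [[0,0,0,0,0,-0.0032,-1],[0,0,0,0,0,-0.0095,-1],[0,0,0,0,0,-0.0175,-1],[0,0,0,0,0,-0.0255,-1],[0,0,0,0,0,-0.0334,-1]],
])

```text
time: 10.87
eef_pos: [0.602, 0.0047, 0.2146]
tcp_rot: [3.108, -0.455, 0.0]
ft_force: [-3.4, -1.8, 3.8]
opening: 0.0174
finger_force: 30.0
```

In the tool's units: -0.25 rad / 6.2832 = -0.0398.

Emit:
move_arm([
  [[0,0,0,0,0,-0.008,-1],[0,0,0,0,0,-0.0159,-1],[0,0,0,0,0,-0.0239,-1],[0,0,0,0,0,-0.0318,-1],[0,0,0,0,0,-0.0398,-1]],
])

```text
time: 11.28
eef_pos: [0.602, 0.0047, 0.2146]
tcp_rot: [3.141, -0.064, -0.0]
ft_force: [-1.7, -2.1, 3.1]
opening: 0.0174
finger_force: 30.0
```

In the tool's units: -0.25 rad / 6.2832 = -0.0398.

Emit:
move_arm([
  [[0,0,0,0,0,-0.008,-1],[0,0,0,0,0,-0.0159,-1],[0,0,0,0,0,-0.0239,-1],[0,0,0,0,0,-0.0318,-1],[0,0,0,0,0,-0.0398,-1]],
])

```text
time: 11.7
eef_pos: [0.602, 0.0046, 0.2146]
tcp_rot: [3.124, 0.328, -0.0]
ft_force: [-2.4, -2.7, 3.2]
opening: 0.0173
finger_force: 30.0
```

In the tool's units: -0.25 rad / 6.2832 = -0.0398.

Emit:
move_arm([
  [[0,0,0,0,0,-0.008,-1],[0,0,0,0,0,-0.0159,-1],[0,0,0,0,0,-0.0239,-1],[0,0,0,0,0,-0.0318,-1],[0,0,0,0,0,-0.0398,-1]],
])

```text
time: 12.12
eef_pos: [0.602, 0.0046, 0.2146]
tcp_rot: [3.059, 0.715, -0.0]
ft_force: [-2.6, -3.4, 3.7]
opening: 0.0169
finger_force: 30.0
```

In the tool's units: -0.25 rad / 6.2832 = -0.0398.

Emit:
move_arm([
  [[0,0,0,0,0,-0.008,-1],[0,0,0,0,0,-0.0159,-1],[0,0,0,0,0,-0.0239,-1],[0,0,0,0,0,-0.0318,-1],[0,0,0,0,0,-0.0398,-1]],
])

```text
time: 12.53
eef_pos: [0.602, 0.0045, 0.2146]
tcp_rot: [2.946, 1.091, -0.0]
ft_force: [-1.8, -4.1, 2.3]
opening: 0.0171
finger_force: 30.0
```

```bash
python3 goal.py .602 .005 .2145 -27.3
```

```text
t 12.5333 pos [0.602  0.0045 0.2146] psi -49.36 j6 0.76 F [-1.8 -4.1  2.3] open 0.0171
shift [ 0.0003 -0.0004  0.0001] turn [ 4.00e-04  3.00e-04 -3.85e-01]
```

In the tool's units: -0.245 rad / 6.2832 = -0.039.

Emit:
move_arm([
  [[0,0,0,0,0,-0.008,-1],[0,0,0,0,0,-0.0159,-1],[0,0,0,0,0,-0.0239,-1],[0,0,0,0,0,-0.0318,-1],[0,0,0,0,0,-0.039,-1]],
])

```text
time: 12.95
eef_pos: [0.6021, 0.0045, 0.2146]
tcp_rot: [2.79, 1.443, -0.0]
ft_force: [-1.1, -4.0, 2.2]
opening: 0.0175
finger_force: 30.0
```

In the tool's units: -0.138 rad / 6.2832 = -0.022.

Emit:
move_arm([
  [[0,0,0,0,0,-0.0064,-1],[0,0,0,0,0,-0.0119,-1],[0,0,0,0,0,-0.0167,-1],[0,0,0,0,0,-0.0199,-1],[0,0,0,0,0,-0.022,-1]],
])

```text
time: 13.37
eef_pos: [0.6021, 0.0045, 0.2146]
tcp_rot: [2.686, 1.629, -0.0]
ft_force: [-1.2, -4.7, 2.9]
opening: 0.0174
finger_force: 30.0
```

Emit:
move_arm([
  [[0,0,0,0,0,0,-1],[0,0,0,0,0,0,-1],[0,0,0,0,0,0,-1],[0,0,0,0,0,0,-1],[0,0,0,0,0,0,-1]],
])

```text
time: 13.78
eef_pos: [0.6021, 0.0045, 0.2145]
tcp_rot: [2.687, 1.627, -0.0]
ft_force: [-1.8, -5.2, 3.5]
opening: 0.0172
finger_force: 30.0
```

```bash
python3 goal.py .602 .005 .2145 -27.3;  python3 - <<'E'
from h import *
a=viewer.snapshot('side');b=viewer.snapshot('scene')
f=lambda i,x,y:cv2.resize(i[y:y+110,x:x+130,::-1],None,fx=5,fy=5,interpolation=cv2.INTER_CUBIC)
cv2.imwrite('pics/c4.png',cv2.resize(np.hstack([f(a,205,150),f(b,165,150)]),None,fx=.61,fy=.61,interpolation=cv2.INTER_AREA))
cv2.imwrite('pics/side4.png',a[:,:,::-1]);cv2.imwrite('pics/scene4.png',b[:,:,::-1])
E
```

```text
t 13.7833 pos [0.6021 0.0045 0.2145] psi -27.6 j6 0.38 F [-1.8 -5.2  3.5] open 0.0172
shift [ 0.0004 -0.0003  0.    ] turn [ 0.0005  0.0003 -0.0053]
```

View pics/c4.png

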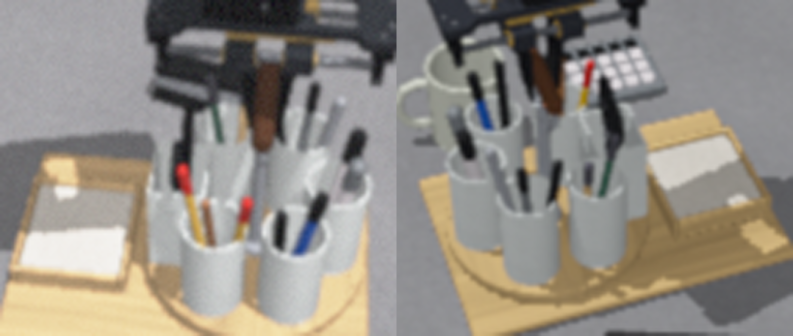

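The crops show the rectangular cup now beside the tray: its near outer rim corner is at (150,186) in the side crop, with the handle pointing across. I'll check that corner numerically.

```bash
python3 - <<'E'
from h import *
D=cam('side');S=cam('scene')
f,cx,cy,e,M,_=D
def proj(C,X):
    f,cx,cy,e,M,_=C; p=M.T@(np.array(X)-e); return np.array([cx,cy])+f*p[:2]/p[2]
print(plane(D,(205+150/3.05,150+186/3.05),.128).round(4))
# predicted outer rim corners for yaw 152.4 and +-5deg, in crop pixels
for y in (147.5,152.5,157.5):
    d=np.array([np.cos(np.radians(y)),np.sin(np.radians(y))]);n=np.array([-d[1],d[0]])
    for s in (-1,1):
        X=np.r_[np.array([.602,.005])+.092*d+s*.031*n,.128]
        print(y,s,X.round(3),((proj(D,X)-[205,150])*3.05).round(),'scene',((proj(S,X)-[165,150])*3.05+[396,0]).round())
im=cv2.imread('pics/side4.png'); m=brown(im[:,:,::-1].copy()); k=np.zeros_like(m);k[165:205,280:305]=1
p=np.argwhere(m*k)[:,::-1].astype(float)
from collections import defaultdict
r=defaultdict(list)
for u,v in p: r[v].append(u)
q=np.array([plane(D,(np.mean(u),v),.215)[:2] for v,u in r.items() if len(u)>=5]); d=np.polyfit(q[:,1],q[:,0],1); print('grip axis',np.degrees(np.arctan2(1,d[0])).round(2),len(q),'expect 62.7')
E
```

```text
[0.5128 0.0243 0.128 ]
147.5 -1 [0.541 0.081 0.128] [159. 132.] scene [644. 150.]
147.5 1 [0.508 0.028 0.128] [143. 184.] scene [628. 106.]
152.5 -1 [0.535 0.075 0.128] [154. 138.] scene [644. 143.]
152.5 1 [0.506 0.02  0.128] [144. 192.] scene [623. 101.]
157.5 -1 [0.529 0.069 0.128] [150. 145.] scene [644. 137.]
157.5 1 [0.505 0.012 0.128] [146. 199.] scene [617.  97.]
grip axis 62.93 10 expect 62.7
```

The grip axis measures 62.9° against a target of 62.7°, and the rim corners agree. The arm is still and gripping at 30 N.

```bash
python3 -c "
from cell import bot
print(bot.hand_in())"
```

```text
the job is handed in; nothing more can be done
None
```

The caddy is turned so the scissors cup faces the middle of the memo tray, within about half a degree by camera measurement, and the job is handed in with the arm still and gripping the handle at 30 N.

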